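# Clamp a divider into the slotted rail of a carton rack

## Robot

A 7-joint arm with a two-finger parallel gripper is mounted at the origin on the work surface. World frame = base frame: x ahead of the robot, y to its left, z up, the work surface at z = 0. Lengths are in m, angles in degrees, forces in N, time in s.
With the tool pointing down it reaches from about 0.425 to 0.875 m from the base axis. Payload 4.7 kg.
Tool frame: the origin (TCP) lies on the mounting face of the last link; the fingertips stand 182 mm ahead of it and the grasp point (between the pads) lies 164 mm ahead of it; z points along the fingers, y is the line along which they close (so a half turn about z gives the same grasp; the last joint's range is limited). The gripper opens to 87 mm and grips with 3 to 60 N. Pads are 19 mm wide; open, the fingers measure 117 mm over their backs; the gripper's body (75 mm by 190 mm) begins 51 mm behind the grasp point.
Start: joints at [-67.03, 18.392, -4.016, 83.108, 1.295, 78.541, -3.26], TCP at [0.245, 0.602, 0.405] pointing down, gripper open.
Joint ranges: [-163.93, 163.93], [-17.29, 119.83], [-79.2, 71.16], [3.27, 140.29], [-89.18, 269.18], [5.43, 117.66], [-154.24, 154.24]. Speed limits (degrees/s): [147.25, 147.25, 180, 180, 180, 180, 180].

## Interface

Orientations are given as [roll, pitch, yaw] about the fixed x, y, z axes, in that order (R = Rz(yaw) Ry(pitch) Rx(roll)).
In Python, from cell import env gives the robot as it stands.
- The arm moves only by the tool servo_tool, never from a script. Its argument "plan" is a list of rows, each an object with "xyz": the shift along the tool's x, y, z in cm, a list of three; "twist": the turn, a rotation vector about the tool's x, y, z in degrees, a list of three; "jaw": the closure, from 0 (fully open) to 1 (shut). In form: [{"xyz": [x, y, z], "twist": [wx, wy, wz], "jaw": jaw}, ...]. A call has 1 to 10 rows; each row is the pose to reach, as a shift and turn from the pose commanded when the call began, along the tool's axes at that moment; what a row does not reach only later rows make up. A row lasts 1/12 s, in which the tool goes at most 41.7 mm and 7.16 degrees, less where a joint would pass 70% of its speed; a pose out of reach is approached as far as the arm can. A call with a gripper value outside its range is refused whole. The fingers move at their own pace and stop on an object; "newtons" is the grip in N (left out, the last holds). Time passes only in rows, so rows that repeat a pose let the fingers close. It gives the time, the measured TCP pose, the force, the opening and the grip force at its end, in the units of the state.
- env.get_obs(): the state, without advancing time (a new reading comes with each control period).
- env.read_camera(name): name is "side" or "top" or "wrist"; returns a dict with "img" (400x640x3 uint8, red, green, blue), "camera_matrix" (3x3 intrinsics, pixels), "R" (3x3) and "t" (3): a world point X has camera coordinates R X + t. Camera axes: x right, y down, z forward; pixel columns grow to the right and rows downward; lengths in m; the calibration is good to about 2 mm. A picture is of the moment at which its call begins. There is no depth.
- env.sign_off(): hands the job in; it is judged then, once.
The state is a dict: "time_s": time; "qpos": joint angles; "joint_velocities": joint speeds; "effort": joint torques, N m; "tool_pos": TCP position; "tool_rot": TCP orientation; "force": force on the tool from outside, world axes, zero at the start; "wrist_torque": the same for the moment, N m; "grip_width": finger opening in m; "grasp_force": force on a finger pad.
Only numpy, scipy, OpenCV 4.12 (cv2) and the standard library are available. Lean on these libraries where they do the work, as an engineer would, in place of code of your own. Each camera call takes 0.05 s, during which the arm holds its last target. There are 200 camera calls.

## Task

The middle bay of the sloping carton rack needs one more divider, the same tall kind as the two already on its upper rail: take it from the parking channel on the table and leave the short one there. Push its foot into the upper rail's slot halfway between those two, blade along the rail, then turn it a quarter turn so that its head catches under the lips and the blade stands square across the rail like the others. Let it go, held by its own spring, without shifting the other things on the table.

Things in the scene. Friction and masses are not known exactly. Their poses are not given: they have to be found in the camera images.
- tall_blade (a point): Centre of the flat grey blade of the loose tall divider, half a turn of which looks the same. Own axes: z up from foot to blade, y along the blade's 60 mm width, x through its 12 mm thickness. Blade 100 mm tall, its lower edge 28 mm and top 128 mm above the underside of the foot; this point is 78 mm above it. About 0.3 kg. Starts upright in the parking channel; lift it straight out.
- tall_foot (a point): Centre of the upper face of the tall divider's steel hammer head, 70 mm below the blade's centre, same axes. Head 33 mm along y, 20 mm along x, 8 mm high, rounded ends, its lowest 2 mm drawn in to 22 x 17; over it a 16 mm round neck. Lengthwise it passes the slot; crosswise it catches under the lips. It can be turned either way, and it takes a quarter turn to stand fully crosswise; nothing stops it there.
- tall_plate (a joint): Travel (m) of the tall divider's spring plate, 44 x 56 x 4 mm, on the neck. At 0 its underside is 10 mm above the underside of the foot; the rail's face pushes it towards the blade, 12 mm at most, 4 N to start and 1.2 N more per mm. The head clears the lips when it has moved over 5 mm (press to 7 to 9 mm, 12 to 14 N, and turn); caught and let go, it stays near 5 mm.
- short_blade (a point): Centre of the blade of the loose short divider, the wrong kind: same foot and plate, blade 60 x 12 x 55 mm, this point 55.5 mm above the underside of its foot. It stands in the parking channel 96 mm from the tall one; which is at which end varies.
- park: Parking channel: a 180 mm offcut of the same slotted strut fixed on the table, slot upwards, 41 mm high. Origin on the table under its middle, y along the slot. The dividers' plates rest on its face, their heads (unturned) in its slot.
- bay (a point): On the face of the rack's upper rail, halfway between the two tall dividers fixed on it. z: outward normal of the face, 30 degrees from vertical; y: along the slot; x: up the slope. y and z are true, but the rail is clamped in slotted holes and really sits anywhere up to 9 mm up or down the slope (along x) from this point, unmeasured: find the slot by touch or by eye.
- rack: Sloping rack fixed on the table, origin on the table under bay, which is 125 mm up. Its upper rail: 400 mm of 41 x 41 mm steel strut, slot 22.5 mm wide between lips 7 mm deep, edges rounded by 2 mm, inside 36 mm wide, 38 mm deep. Fixed dividers 110 mm either side of the bay's middle, 113 mm high over the face; cartons beyond, 90 mm. A lower rail 130 mm down the slope.
- tape_roll: Clear roll of packing tape lying on the table, 104 mm across, 48 mm high; origin under its middle. A bystander.
- mug: White mug, 80 mm across, 95 mm high; origin under its middle. A bystander.
- glue_jar: White jar, 70 mm across, 100 mm high; origin under its middle. A bystander.
There are look-alikes about, which are no part of the job. Leave any pink look-alike of the part that bears tall_blade alone.

How it is judged:
By the outcome, as a careful person would: the job done as asked, in the order asked, and still so for the second after the job is handed in, with the robot touching nothing.
It also fails if it takes over 48 s, if anything falls off the work surface, if the arm or the gripper's body presses on something with over 40 N, if the wrist force passes 120 N, or if a joint passes its speed limit or range.

## Working session

There is one attempt and no reset: what is moved stays moved. The work goes in short steps, Python scripts to look and compute and a tool call to move; the robot and the scene stay as the last step left them, time stands still between calls to the robot, and variables do not carry over. Pictures are saved under pics/ and viewed, at most 10 in all, crops included, and the job is handed in when it is done.

Besides the shell and the picture viewer there is one more tool, called after "Request:" by a JSON object that holds its "name" and its "arguments", one argument or row to a line. servo_tool: Moves the arm, as the interface text tells. Its arguments: {"type":"object","properties":{"plan":{"type":"array","items":{"type":"object","properties":{"xyz":{"type":"array","items":{"type":"number"}},"twist":{"type":"array","items":{"type":"number"}},"jaw":{"type":"number"}}}},"newtons":{"type":"number"}},"required":["plan"]}

```bash
ls; mkdir -p pics
python3 - <<'E'
from cell import env
import cv2,numpy as np,json
o=env.get_obs();print({k:np.round(v,3).tolist() for k,v in o.items()})
for n in ["side","top"]:
    c=env.read_camera(n);cv2.imwrite(f"pics/{n}0.png",c["img"][:,:,::-1]);print(n,c["camera_matrix"].tolist(),np.round(c["R"],4).tolist(),np.round(c["t"],4).tolist())
    np.savez(f"pics/{n}0.npz",**c)
E
```

```text
pics
{'time_s': 0.0, 'qpos': [-67.031, 18.439, -4.014, 83.175, 1.295, 78.54, -3.259], 'joint_velocities': [0.003, 0.026, -0.071, 0.019, -0.003, -0.046, -0.079], 'effort': [-0.001, -49.129, -0.404, -31.253, -0.064, 0.044, 0.0], 'tool_pos': [0.245, 0.602, 0.404], 'tool_rot': [-179.891, 0.006, 157.84], 'force': [-0.653, 0.161, -0.295], 'wrist_torque': [0.017, -0.014, -0.071], 'grasp_force': 0.0, 'grip_width': 0.087}
side [[415.2427736920638, 0.0, 315.025869579726], [0.0, 415.2427736920638, 203.76153085352635], [0.0, 0.0, 1.0]] [[0.8547, -0.519, -0.0124], [-0.3178, -0.5043, -0.8029], [0.4104, 0.6902, -0.596]] [-0.5012, 0.131, 0.8406]
top [[371.6469768919425, 0.0, 322.87278668871636], [0.0, 371.6469768919425, 204.78728927958454], [0.0, 0.0, 1.0]] [[0.0152, -0.9998, 0.0112], [-0.9853, -0.0169, -0.1699], [0.1701, -0.0085, -0.9854]] [-0.1711, 0.4799, 0.868]
```

View pics/side0.png

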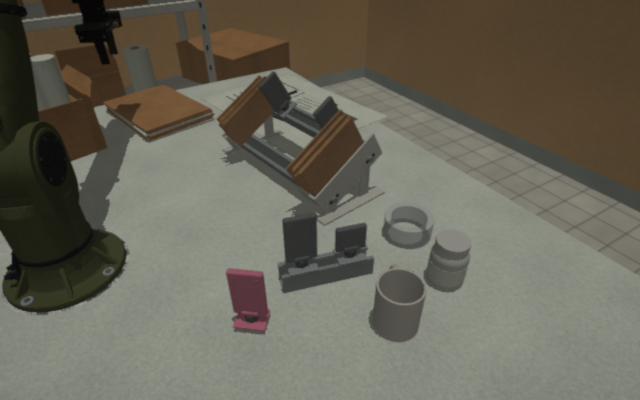

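View pics/top0.png

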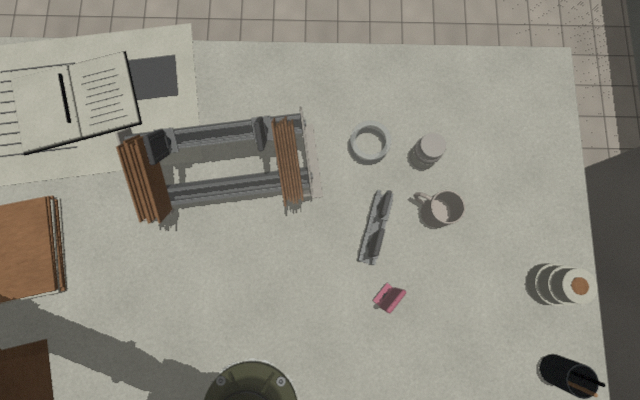

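Side view: the loose dividers in the channel are at (300,240), which is tall, and (350,238), which is short. The pink look-alike is at (248,300). Top view: channel at (375,227), pink one at (390,297), rack upper rail running from (165,135) to (265,130). The tall grey one at side (300,240) fits the description. I'll confirm it with an enlarged crop.

Run:
```python
import cv2,numpy as np
s=cv2.imread("pics/side0.png");t=cv2.imread("pics/top0.png")
a=cv2.resize(s[205:300,265:385],(400,317),interpolation=cv2.INTER_CUBIC)   # 3.33x
b=cv2.resize(t[180:275,340:410],(280,380),interpolation=cv2.INTER_CUBIC)  #4x
d=cv2.resize(t[105:215,110:320],(800,419),interpolation=cv2.INTER_CUBIC) #3.81
im=np.zeros((600,800,3),np.uint8)
im[:300,:379]=cv2.resize(a,(379,300)); im[:300,400:621]=cv2.resize(b,(221,300))
im[300:600,:573]=cv2.resize(d,(573,300))
im=np.clip(im*1.5,0,255).astype(np.uint8)
cv2.imwrite("pics/crop1.png",im)
```

```text
(no output)
```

View pics/crop1.png

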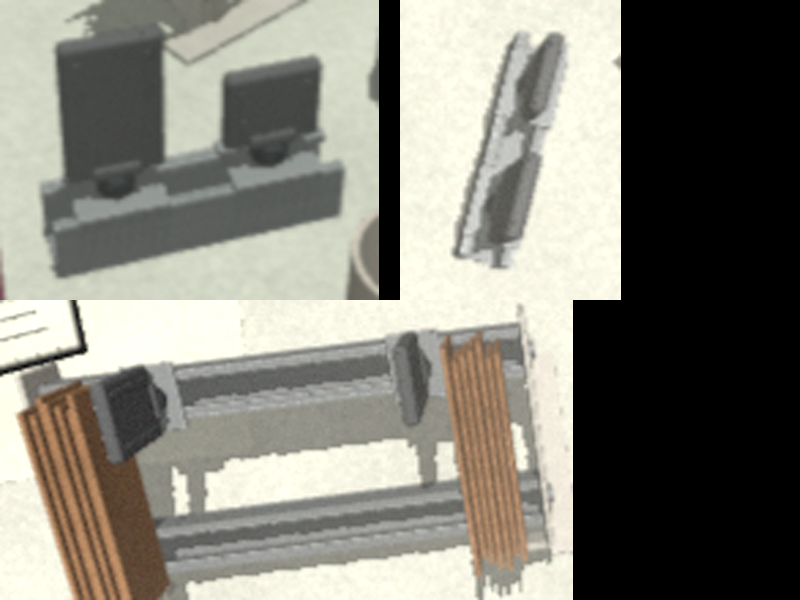

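Confirmed: the tall grey one is the left one in the side view, at the near end of the channel (the lower one in the top view). Next I'll measure the poses.

```bash
cat > h.py <<'E'
import numpy as np
def ray(c,uv):
    R,t,K=c["R"],c["t"],c["camera_matrix"]
    d=R.T@np.linalg.solve(K,np.array([*uv,1.])); return -R.T@t,d/np.linalg.norm(d)
def plane(c,uv,z):
    o,d=ray(c,uv); return o+d*(z-o[2])/d[2]
def proj(c,X):
    p=c["camera_matrix"]@(c["R"]@X+c["t"]); return p[:2]/p[2]
def tri(c1,u1,c2,u2):
    o1,d1=ray(c1,u1);o2,d2=ray(c2,u2)
    s=np.linalg.lstsq(np.c_[d1,-d2],o2-o1,rcond=None)[0]
    a,b=o1+d1*s[0],o2+d2*s[1]; return (a+b)/2,np.linalg.norm(a-b)
E
python3 - <<'E'
import numpy as np
from h import *
np.set_printoptions(precision=4,suppress=True)
S=dict(np.load("pics/side0.npz"));T=dict(np.load("pics/top0.npz"))
k=3.158
s=lambda u,v:(265+u/k,205+v/k); t=lambda u,v:(340+(u-400)/k,180+v/k); r=lambda u,v:(110+u/2.7286,105+(v-300)/2.7286)
print("park side FL,FR,BL,BR",*[plane(S,s(*p),.041) for p in [(52,222),(342,165),(42,185),(322,137)]])
print("park top TL,BL,BR",*[plane(T,t(*p),.041) for p in [(515,35),(458,255),(508,265)]])
print("tall top front L,R",*[plane(S,s(*p),.159) for p in [(57,45),(163,38),(60,32),(160,27)]])
print("short top", *[plane(S,s(*p),.114) for p in [(224,75),(318,60)]])
print("tall top in top view", *[plane(T,t(*p),.159) for p in [(541,155),(513,240)]])
print("rail slot edges z~.125:",*[plane(T,r(*p),.125) for p in [(180,378),(390,356),(180,410),(390,388)]])
print("fixed div tops inner edge",*[plane(T,r(*p),.125+.113*.866) for p in [(97,382),(105,460),(152,367),(398,335),(412,335),(402,420),(420,420)]])
E
```

```text
park side FL,FR,BL,BR [ 0.3435 -0.2824  0.041 ] [ 0.5152 -0.3338  0.041 ] [ 0.3524 -0.2523  0.041 ] [ 0.52   -0.3074  0.041 ]
park top TL,BL,BR [ 0.5195 -0.2951  0.041 ] [ 0.3485 -0.2502  0.041 ] [ 0.3416 -0.2881  0.041 ]
tall top front L,R [ 0.3598 -0.2723  0.159 ] [ 0.4113 -0.2975  0.159 ] [ 0.3665 -0.2631  0.159 ] [ 0.4149 -0.2884  0.159 ]
short top [ 0.4523 -0.2967  0.114 ] [ 0.5061 -0.3145  0.114 ]
tall top in top view [ 0.4127 -0.2934  0.159 ] [ 0.3561 -0.2741  0.159 ]
rail slot edges z~.125: [0.6278 0.176  0.125 ] [0.6507 0.0013 0.125 ] [0.5999 0.1737 0.125 ] [ 0.6224 -0.0001  0.125 ]
fixed div tops inner edge [0.5875 0.1967 0.2229] [0.5283 0.1852 0.2229] [0.5999 0.1574 0.2229] [ 0.6285 -0.0228  0.2229] [ 0.6287 -0.0332  0.2229] [ 0.5626 -0.0287  0.2229] [ 0.5628 -0.0419  0.2229]
```

```bash
cat >> h.py <<'E'
from scipy.spatial.transform import Rotation as Ro
def cur():
    from cell import env
    o=env.get_obs(); return o,np.array(o["tool_pos"]),Ro.from_euler("xyz",o["tool_rot"],degrees=True)
def Raxes(ydir,zdir):
    z=np.array(zdir,float);z/=np.linalg.norm(z);y=np.array(ydir,float);y-=z*(y@z);y/=np.linalg.norm(y)
    return Ro.from_matrix(np.c_[np.cross(y,z),y,z])
def delta(p,R):
    o,p0,R0=cur()
    print("xyz cm",np.round(R0.inv().apply(np.array(p)-p0)*100,2),"twist",np.round((R0.inv()*R).as_rotvec(degrees=True),2))
E
python3 - <<'E'
from h import *
delta([.52,.085,.46],Ro.from_euler("xyz",[180,0,97.4],degrees=True))
E
```

```text
xyz cm [-44.95 -37.5   -5.56] twist [-9.000e-02  6.000e-02  6.044e+01]
```

Request:
{"name": "servo_tool", "arguments": {
  "plan": [
    {"xyz": [-2, -1.5, -3], "twist": [0, 0, 5], "jaw": 0},
    {"xyz": [-5, -4, -5.5], "twist": [0, 0, 10], "jaw": 0},
    {"xyz": [-8, -6.5, -5.5], "twist": [0, 0, 15], "jaw": 0},
    {"xyz": [-11, -9, -5.5], "twist": [0, 0, 20], "jaw": 0},
    {"xyz": [-14, -11.5, -5.5], "twist": [0, 0, 25], "jaw": 0},
    {"xyz": [-17, -14, -5.5], "twist": [0, 0, 30], "jaw": 0},
    {"xyz": [-20, -16.5, -5.5], "twist": [0, 0, 35], "jaw": 0},
    {"xyz": [-23, -19, -5.5], "twist": [0, 0, 40], "jaw": 0},
    {"xyz": [-26, -21.5, -5.5], "twist": [0, 0, 45], "jaw": 0},
    {"xyz": [-29, -24, -5.5], "twist": [0, 0, 50], "jaw": 0}
  ]
}}

```text
time_s: 0.93
tool_pos: [0.4237, 0.2683, 0.4595]
tool_rot: [-180.0, -0.0, 107.6]
force: [0.7, -0.1, 0.6]
grip_width: 0.0868
grasp_force: 0.0
```

Run:
```python
from h import *
print(cur()[0]["qpos"])
delta([.52,.085,.46],Ro.from_euler("xyz",[180,0,97.4],degrees=True))
```

```text
[-48.78205986  -1.38370955  13.20503931  99.31259855   0.30708333
  82.04696048 -18.02685162]
xyz cm [-20.39   3.64  -0.05] twist [-2.00e-02 -1.00e-02  1.02e+01]
```

Request:
{"name": "servo_tool", "arguments": {
  "plan": [
    {"xyz": [-3.5, 0.6, 0], "twist": [0, 0, 2], "jaw": 0},
    {"xyz": [-7, 1.2, 0], "twist": [0, 0, 4], "jaw": 0},
    {"xyz": [-10.5, 1.8, 0], "twist": [0, 0, 6], "jaw": 0},
    {"xyz": [-14, 2.4, 0], "twist": [0, 0, 8], "jaw": 0},
    {"xyz": [-17.5, 3.0, 0], "twist": [0, 0, 10], "jaw": 0},
    {"xyz": [-20.4, 3.6, 0], "twist": [0, 0, 10.2], "jaw": 0},
    {"xyz": [-20.4, 3.6, 0], "twist": [0, 0, 10.2], "jaw": 0},
    {"xyz": [-20.4, 3.6, 0], "twist": [0, 0, 10.2], "jaw": 0}
  ]
}}

```text
time_s: 1.6
tool_pos: [0.5205, 0.0851, 0.4594]
tool_rot: [-180.0, 0.0, 97.4]
force: [-0.5, 0.9, 1.0]
grip_width: 0.0869
grasp_force: 0.0
```

Run:
```python
from h import *
from cell import env
import cv2
np.set_printoptions(precision=4,suppress=True)
o,p,R=cur();print(o["qpos"],p,o["tool_rot"])
c=env.read_camera("wrist");np.savez("pics/w1.npz",**c)
print(c["camera_matrix"],"cam pos in tool",R.inv().apply(-c["R"].T@c["t"]-p),"axes",R.inv().as_matrix()@c["R"].T)
im=np.clip(c["img"][:,:,::-1]*1.4,0,255).astype(np.uint8)
cv2.imwrite("pics/w1.png",cv2.resize(im,(800,500)))
```

```text
[-37.0115   1.6667  25.5541  96.4909  -0.7113  82.045   -3.9861] [0.5205 0.0851 0.4594] [-179.9621    0.0171   97.3819]
[[278.2232   0.     319.3445]
 [  0.     278.2232 205.2116]
 [  0.       0.       1.    ]] cam pos in tool [0.0778 0.0009 0.0188] axes [[-0.0003 -0.9579 -0.2871]
 [ 1.     -0.0002 -0.0003]
 [ 0.0002 -0.2871  0.9579]]
```

View pics/w1.png

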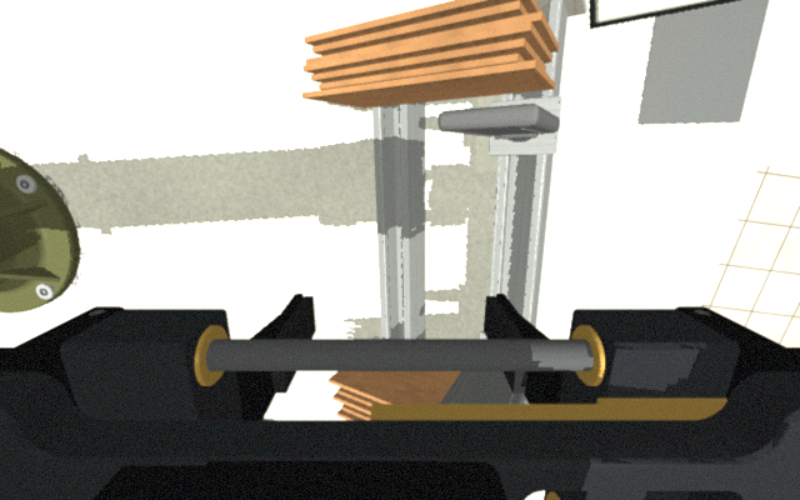

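The wrist view shows the upper rail at columns 497–548 (800-wide scale), rows 155–300, with the slot dark at about 510–530. The -y fixed divider is at (500,120).

Run:
```python
from h import *
import cv2
np.set_printoptions(precision=4,suppress=True,linewidth=200)
c=dict(np.load("pics/w1.npz"))
g=cv2.cvtColor(c["img"],cv2.COLOR_RGB2GRAY).astype(float)
for r in (135,150,165,180,195,210,220):
    print(r,g[r-1:r+2,385:452].mean(0).astype(int))
```

```text
135 [146 144 142 142 142 139 141 140 141 142 141 141 143 157 170 155 149 152 147 145 164 131 124 144 149 147 153 138  97  91  90  91  91  91  89  91  90  92  89  91  88  86  91 118 154 151 148 151 159
 183 160 138 119 119 120 120 161 234 235 232 232 234 233 220 222 234 233]
150 [139 137 135 135 137 136 138 139 139 140 140 133 124 167 163 150 151 149 149 167 134 124 141 148 147 151 153 147  98  90  93  91  91  92  89  89  91  91  92  89  90  93 135 149 149 149 153 170 190
 156 129 121 120 120 138 199 228 227 226 229 232 230 232 228 231 234 231]
165 [137 137 139 139 140 137 137 138 139 140 134 117 157 162 152 150 151 155 168 133 126 144 149 148 151 144  99  91  95  92  92  94  90  89  92  94  93  88  90  91 108 144 150 148 151 155 177 179 145
 118 118 120 123 165 232 230 227 227 227 227 227 229 229 230 228 225 225]
180 [136 138 137 136 137 139 137 139 138 137 133 160 152 150 150 146 146 169 136 128 147 150 149 151 148 119  94  93  92  92  91  89  88  93  94  92  91  89  91 118 137 149 150 151 159 179 152 130 123
 119 120 143 215 234 232 227 224 227 225 226 229 228 225 225 225 225 227]
195 [136 138 136 136 135 131 132 135 138 151 162 152 148 149 144 136 167 136 125 147 151 149 150 144  98  92  91  92  92  91  89  92  92  93  92  90  90  93 137 150 149 147 151 163 170 146 121 122 120
 126 167 230 231 231 230 227 228 228 229 228 230 230 230 228 227 228 227]
210 [134 138 140 136 136 135 136 136 146 156 154 149 147 150 154 167 134 127 147 153 150 148 142 131  96  90  91  91  89  87  90  91  93  90  89  90 102 143 148 147 148 151 157 150 136 123 120 121 141
 206 229 229 230 232 231 229 231 231 228 228 232 232 231 231 233 232 230]
220 [135 135 133 132 133 131 130 135 156 163 150 146 148 154 169 155 127 144 153 151 151 141 133  97  89  90  92  88  90  93  91  93  91  91  90 100 143 147 147 148 150 164 158 137 121 120 120 144 216
 230 230 229 230 227 225 225 225 224 228 227 226 226 228 228 228 229 229]
```

```bash
cat >> h.py <<'E'
def pl(c,uv,p0,n):
    o,d=ray(c,uv); return o+d*((p0-o)@n)/(d@n)
E
python3 - <<'E'
from h import *
import cv2
np.set_printoptions(precision=4,suppress=True,linewidth=200)
W=dict(np.load("pics/w1.npz"));T=dict(np.load("pics/top0.npz"))
pts=np.array([plane(W,(u+.0,v),.125) for u,v in [(416.7,135),(414.6,165),(410.6,220)]]);print(pts)
d=pts[0]-pts[2];print("rail angle",np.degrees(np.arctan2(-d[0]*-1,-d[1]*1))) ; print(d)
r=lambda u,v:(110+u/2.7286,105+(v-300)/2.7286)
g=cv2.cvtColor(T["img"],cv2.COLOR_RGB2GRAY).astype(int)
for u in (190,200,210,220,230,240): print(u,g[118:152,u])
print("plate rows profile along rail (top)")
for v in (131,136): print(v,g[v,165:185], g[v-6,245:280])
gw=cv2.cvtColor(W["img"],cv2.COLOR_RGB2GRAY).astype(int)
for u in (400,428,434): print(u,gw[80:135,u])
a=plane(T,r(185,395),.127);b=plane(T,r(388,365),.127);print("mid from plates",a,b,(a+b)/2,np.linalg.norm(a-b))
print("w plate edge",plane(W,(420,121.6),.127))
E
```

```text
[[0.6191 0.1622 0.125 ]
 [0.6243 0.1295 0.125 ]
 [0.6344 0.0641 0.125 ]]
rail angle -171.1112652812703
[-0.0153  0.0981  0.    ]
190 [176 177 178 176 175 176 173 172 143  97  92 118 111 107  78  60  68  65  65  66  67  62  99 106  95 109 108 107 112 103  97  98 100 100]
200 [167 167 169 165 165 168 160 124  88  99 111 110 104  76  64  62  68  68  68  64  66  67  94 103  94 101 109 104 102  99 100  99  97 100]
210 [165 165 164 165 164 163 114  83 104 108 106 106  82  64  69  66  65  65  67  66  97 103 115 106 103 118 109 100  97  95  99  99 101  96]
220 [165 169 164 165 149 104  89 117 113 105  87  69  68  67  67  66  69  66  66  98  97 116 112 104 110 101  95  96  97  97  96  98  96  96]
230 [168 166 170 141  98  94 113 111 109  83  67  70  67  70  64  67  67  98 108 100 110 108 115 114 100  95  96  95  96  96  96  95  98  99]
240 [164 164 124  89 101 111 106 106  78  66  70  71  69  69  67  70  98 107 104 100 107 116 108  98  96  98  95  95  94  96  98  97  96  98]
plate rows profile along rail (top)
131 [102 107 110 109 109 106 111 109  87  96 118 116 109 107 112 111 109 109 110 10
[... 494 characters left out ...]
 82 106 149 158 154 155 155 155 155 154 156 160 156 157 147 134 162 172 158 150
 152 150 154 160 156 161]
428 [152 156 149 125  97 104 109 114 112 115 111 114 115 110 111 114 108 101  94  82  68  64  53  58  72  73  64  96  97 100 128 158 159 156 152 152 158 155 159 156 155 161 154 130  96  93  96  96  91
  96  96  97 108 113 114]
434 [154 156 157 160 162 155 135  84  79  83  84  87  85  83  83  83  84  81  85  80  75  71  64  56  60  61  81 117 154 157 156 157 159 157 157 157 154 156 156 157 156 162 155 144 161 157 158 155 166
 157 166 172 178 183 189]
mid from plates [0.6123 0.1698 0.127 ] [0.6419 0.0022 0.127 ] [0.6271 0.086  0.127 ] 0.17021964258127675
w plate edge [0.6188 0.1764 0.127 ]
```

Run:
```python
from h import *
np.set_printoptions(precision=4,suppress=True,linewidth=200)
W=dict(np.load("pics/w1.npz"));T=dict(np.load("pics/top0.npz"))
A=lambda d:np.degrees(np.arctan2(-d[0],d[1]))
for n,l in dict(outer=[(190,126.4),(240,119.9)],slotlo=[(190,139.8),(240,133.8)],slothi=[(190,131.8),(240,125.9)],).items():
    p=[plane(T,q,.125) for q in l];print(n,*p,A(p[0]-p[1]))
for n,l in dict(lo=[(397.8,135),(396.3,165),(392.6,220)],hi=[(435.8,135),(433.3,165),(428.8,220)],slo=[(405.8,135),(404,165),(400.2,220)],shi=[(428,135),(425.2,165),(420.7,220)]).items():
    p=[plane(W,q,.125) for q in l];print(n,*p,A(p[0]-p[2]))
a=plane(T,(173.7,133.5),.127);b=plane(T,(252.4,127),.127);print("mid from plates",a,b,(a+b)/2,np.linalg.norm(a-b))
print("w plate edge",plane(W,(431,123.3),.127),plane(W,(415,123.3),.127))
```

```text
outer [0.6457 0.1453 0.125 ] [0.6638 0.0317 0.125 ] 9.016894803957676
slotlo [0.6136 0.1429 0.125 ] [0.6301 0.0299 0.125 ] 8.340799116930292
slothi [0.6327 0.1444 0.125 ] [0.6492 0.0309 0.125 ] 8.262948448457497
lo [0.5985 0.1595 0.125 ] [0.6037 0.1269 0.125 ] [0.613  0.0613 0.125 ] 8.39572274676305
hi [0.6399 0.1649 0.125 ] [0.6453 0.1323 0.125 ] [0.6562 0.0669 0.125 ] 9.393281420782504
slo [0.6072 0.1606 0.125 ] [0.6123 0.128  0.125 ] [0.622  0.0625 0.125 ] 8.591215377894693
shi [0.6314 0.1638 0.125 ] [0.6362 0.1311 0.125 ] [0.6465 0.0657 0.125 ] 8.724168953299316
mid from plates [0.6272 0.1803 0.127 ] [0.6463 0.0019 0.127 ] [0.6367 0.0911 0.127 ] 0.17944039842393864
w plate edge [0.6309 0.1762 0.127 ] [0.6138 0.174  0.127 ]
```

Run:
```python
from h import *
delta([.387,-.280,.40],Ro.from_euler("xyz",[180,0,-20],degrees=True))
```

```text
xyz cm [-34.63 -18.01   5.94] twist [-6.0000e-02  3.0000e-02  1.1758e+02]
```

Request:
{"name": "servo_tool", "arguments": {
  "plan": [
    {"xyz": [-2, -1, 0], "twist": [0, 0, 6], "jaw": 0},
    {"xyz": [-4.2, -2.2, 0], "twist": [0, 0, 13], "jaw": 0},
    {"xyz": [-6.4, -3.3, 0], "twist": [0, 0, 20], "jaw": 0},
    {"xyz": [-8.6, -4.4, 0], "twist": [0, 0, 27], "jaw": 0},
    {"xyz": [-10.8, -5.6, 0], "twist": [0, 0, 34], "jaw": 0},
    {"xyz": [-13, -6.7, 0], "twist": [0, 0, 41], "jaw": 0},
    {"xyz": [-15.2, -7.9, 0], "twist": [0, 0, 48], "jaw": 0},
    {"xyz": [-17.4, -9, 0], "twist": [0, 0, 55], "jaw": 0},
    {"xyz": [-19.6, -10.2, 0], "twist": [0, 0, 62], "jaw": 0},
    {"xyz": [-21.8, -11.3, 0], "twist": [0, 0, 69], "jaw": 0}
  ]
}}

```text
time_s: 2.48
tool_pos: [0.4365, -0.1432, 0.4597]
tool_rot: [-180.0, -0.0, 28.5]
force: [0.9, 0.1, 0.7]
grip_width: 0.0874
grasp_force: 0.0
```

Run:
```python
from h import *
print(cur()[0]["qpos"],cur()[0]["tool_pos"])
delta([.387,-.280,.40],Ro.from_euler("xyz",[180,0,-20],degrees=True))
```

```text
[-23.43303351  -9.2577095   34.4379711  104.85965003   5.21644856
  82.83011336 -51.50046047] [ 0.43651262 -0.14318562  0.45968246]
xyz cm [-10.88   9.67   5.96] twist [-5.00e-02 -1.00e-02  4.85e+01]
```

Request:
{"name": "servo_tool", "arguments": {
  "plan": [
    {"xyz": [-1.5, 1.3, 0.8], "twist": [0, 0, 7], "jaw": 0},
    {"xyz": [-3, 2.7, 1.6], "twist": [0, 0, 14], "jaw": 0},
    {"xyz": [-4.6, 4.1, 2.5], "twist": [0, 0, 21], "jaw": 0},
    {"xyz": [-6.2, 5.5, 3.4], "twist": [0, 0, 28], "jaw": 0},
    {"xyz": [-7.8, 6.9, 4.2], "twist": [0, 0, 35], "jaw": 0},
    {"xyz": [-9.4, 8.3, 5.1], "twist": [0, 0, 42], "jaw": 0},
    {"xyz": [-10.9, 9.7, 6], "twist": [0, 0, 48.5], "jaw": 0},
    {"xyz": [-10.9, 9.7, 6], "twist": [0, 0, 48.5], "jaw": 0},
    {"xyz": [-10.9, 9.7, 6], "twist": [0, 0, 48.5], "jaw": 0}
  ]
}}

```text
time_s: 3.23
tool_pos: [0.3879, -0.2806, 0.3993]
tool_rot: [-180.0, 0.1, -19.8]
force: [0.1, 0.8, 0.2]
grip_width: 0.0871
grasp_force: 0.0
```

Run:
```python
from h import *
from cell import env
import cv2
np.set_printoptions(precision=4,suppress=True)
o,p,R=cur();print(o["qpos"],p,o["tool_rot"])
c=env.read_camera("wrist");np.savez("pics/w2.npz",**c)
for X in [(.387,-.28,.159),(.432,-.293,.041)]: print(proj(c,np.array(X)))
im=np.clip(c["img"][:,:,::-1]*1.5,0,255).astype(np.uint8)[60:310,120:520]
cv2.imwrite("pics/w2.png",cv2.resize(im,(800,500)))
```

```text
[-12.0663  -5.0275  42.9751 108.2807   3.5097  75.4972 -79.8715] [ 0.3879 -0.2806  0.3993] [-179.9603    0.0625  -19.7861]
[318.5352 221.6946]
[316.2427 151.4608]
```

View pics/w2.png

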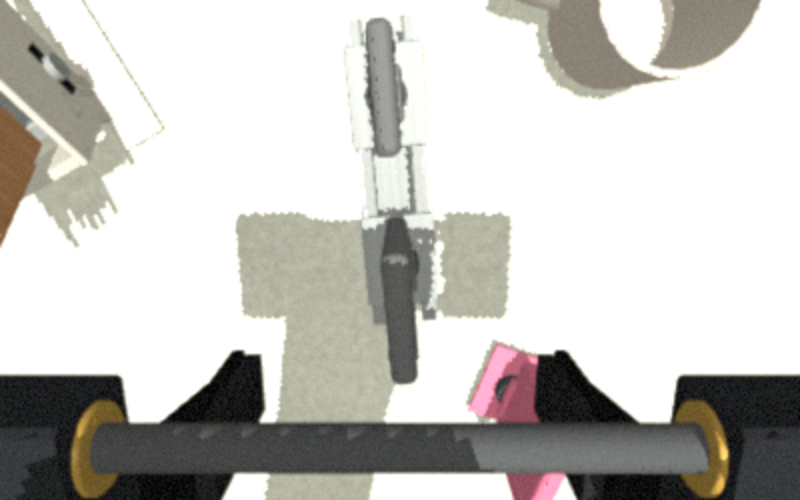

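The wrist view shows the tall blade's top edge from (397,258) to (403,380) in the crop, the short one further up at (380,90), and the pink look-alike at (515,420). The pink one is near the right finger, so I'll narrow the jaws before descending.

Run:
```python
from h import *
np.set_printoptions(precision=4,suppress=True)
c=dict(np.load("pics/w2.npz"));S=dict(np.load("pics/side0.npz"));T=dict(np.load("pics/top0.npz"))
q=lambda u,v:(120+u/2,60+v/2)
a,b=plane(c,q(397,258),.159),plane(c,q(403.5,381),.159)
print(a,b,(a+b)/2,np.linalg.norm(a-b),np.degrees(np.arctan2(*(a-b)[[1,0]])))
l=[plane(c,q(*p),.159) for p in [(383,262),(411,262),(389,378),(417,378)]];print(l[0]-l[1],np.mean(l,0))
e=[plane(c,q(*p),.041) for p in [(347,50),(425,50),(371,320),(435,318)]];print("chan",e)
print("pink base",plane(S,(250,326),.01),"pink plate top view",[plane(T,p,.01) for p in [(374,297),(390,312),(405,292),(388,284)]])
delta([*((a+b)/2)[:2],.25],Ro.from_euler("xyz",[180,0,-17.5],degrees=True))
```

```text
[ 0.4137 -0.2896  0.159 ] [ 0.3609 -0.2736  0.159 ] [ 0.3873 -0.2816  0.159 ] 0.05517093692297561 -16.905899410384418
[0.0039 0.0108 0.    ] [ 0.3872 -0.2814  0.159 ]
chan [array([ 0.5102, -0.2942,  0.041 ]), array([ 0.4953, -0.3355,  0.041 ]), array([ 0.3545, -0.25  ,  0.041 ]), array([ 0.3417, -0.2894,  0.041 ])]
pink base [ 0.2551 -0.3316  0.01  ] pink plate top view [array([ 0.2624, -0.2915,  0.01  ]), array([ 0.2276, -0.33  ,  0.01  ]), array([ 0.2754, -0.3675,  0.01  ]), array([ 0.2939, -0.3262,  0.01  ])]
xyz cm [-0.05  0.22 14.96] twist [-0.05  0.02 -2.16]
```

Request:
{"name": "servo_tool", "arguments": {
  "plan": [
    {"xyz": [0, 0.2, 0], "twist": [0, 0, -2.5], "jaw": 0.5},
    {"xyz": [0, 0.2, 0], "twist": [0, 0, -2.5], "jaw": 0.5},
    {"xyz": [0, 0.2, 2], "twist": [0, 0, -2.5], "jaw": 0.5},
    {"xyz": [0, 0.2, 4], "twist": [0, 0, -2.5], "jaw": 0.5},
    {"xyz": [0, 0.2, 6], "twist": [0, 0, -2.5], "jaw": 0.5},
    {"xyz": [0, 0.2, 8], "twist": [0, 0, -2.5], "jaw": 0.5},
    {"xyz": [0, 0.2, 9.5], "twist": [0, 0, -2.5], "jaw": 0.5},
    {"xyz": [0, 0.2, 10.5], "twist": [0, 0, -2.5], "jaw": 0.5},
    {"xyz": [0, 0.2, 10.5], "twist": [0, 0, -2.5], "jaw": 0.5}
  ]
}}

```text
time_s: 4.03
tool_pos: [0.3872, -0.2816, 0.2931]
tool_rot: [-180.0, 0.2, -17.3]
force: [-0.5, 0.5, 0.1]
grip_width: 0.045
grasp_force: 0.0
```

Request:
{"name": "servo_tool", "arguments": {
  "plan": [
    {"xyz": [0, 0, 0], "twist": [0, 0, 0], "jaw": 0.7},
    {"xyz": [0, 0, 0], "twist": [0, 0, 0], "jaw": 0.8},
    {"xyz": [0, 0, 0], "twist": [0, 0, 0], "jaw": 0.9},
    {"xyz": [0, 0, 0], "twist": [0, 0, 0], "jaw": 1},
    {"xyz": [0, 0, 0], "twist": [0, 0, 0], "jaw": 1},
    {"xyz": [0, 0, 0], "twist": [0, 0, 0], "jaw": 1},
    {"xyz": [0, 0, 0], "twist": [0, 0, 0], "jaw": 1}
  ],
  "newtons": 15
}}

```text
time_s: 4.62
tool_pos: [0.3878, -0.2825, 0.2951]
tool_rot: [-179.9, -0.1, -17.3]
force: [1.4, 3.7, 2.6]
grip_width: 0.0118
grasp_force: 15.0
```

Request:
{"name": "servo_tool", "arguments": {
  "plan": [
    {"xyz": [0, 0, 0], "twist": [0, 0, 0], "jaw": 1},
    {"xyz": [0, 0, 0], "twist": [0, 0, 0], "jaw": 1},
    {"xyz": [0, 0, -0.7], "twist": [0, 0, 0], "jaw": 1},
    {"xyz": [0, 0, -1.5], "twist": [0, 0, 0], "jaw": 1},
    {"xyz": [0, 0, -3], "twist": [0, 0, 0], "jaw": 1},
    {"xyz": [0, 0, -6], "twist": [0, 0, 0], "jaw": 1},
    {"xyz": [0, 0, -9], "twist": [0, 0, 0], "jaw": 1},
    {"xyz": [0, 0, -12], "twist": [0, 0, 0], "jaw": 1},
    {"xyz": [0, 0, -14], "twist": [0, 0, 0], "jaw": 1},
    {"xyz": [0, 0, -14], "twist": [0, 0, 0], "jaw": 1}
  ],
  "newtons": 55
}}

```text
time_s: 5.45
tool_pos: [0.3872, -0.2853, 0.4394]
tool_rot: [179.9, -0.5, -17.5]
force: [0.5, -1.1, -3.6]
grip_width: 0.0117
grasp_force: 55.0
```

```bash
cat >> h.py <<'E'
C=np.array([.6306,.089,.125]);a8=np.radians(8.7)
n=np.array([-.5*np.cos(a8),-.5*np.sin(a8),.8660254]);yb=np.array([-np.sin(a8),np.cos(a8),0]);xb=np.cross(yb,n)
E
python3 - <<'E'
from h import *
o,p,R=cur();print(o["qpos"],p,o["force"],o["wrist_torque"],o["grip_width"])
# intermediate waypoint: same tilt orientation, high
Rt=Raxes(xb,-n); h=.128-.029+.164  # TCP above foot underside
print("h",h,xb)
tgt=C+n*(h+.04); print(tgt,Rt.as_euler("xyz",degrees=True)); delta(tgt,Rt)
delta(C+n*(h+.13),Raxes(xb,[0,0,-1]))
E
```

```text
[-12.64817543  -6.61984716  42.99980828 104.70024643   4.5940529
  79.7166135  -78.08709037] [ 0.3871748  -0.28528967  0.43937138] [ 0.45179562 -1.05928926 -3.58975711] [-0.08297147  0.06954083 -0.02045241] 0.01165222356859343
h 0.263 [0.85606081 0.13099571 0.5       ]
[0.48084318 0.06608399 0.3874057 ] [149.99999989   0.          98.7       ]
xyz cm [ -1.65 -36.34   5.11] twist [ -18.35   30.12 -113.07]
xyz cm [ -5.63 -34.34  -2.71] twist [   0.53   -0.17 -116.16]
```

Run:
```python
from h import *
delta([.41,.065,.52],Raxes(xb,[0,0,-1]))
```

```text
xyz cm [ -8.27 -34.08  -8.2 ] twist [   0.53   -0.17 -116.16]
```

Request:
{"name": "servo_tool", "arguments": {
  "plan": [
    {"xyz": [0, -1, -2], "twist": [0, 0, -5], "jaw": 1},
    {"xyz": [-0.5, -2.5, -4], "twist": [0, 0, -12], "jaw": 1},
    {"xyz": [-1, -4.5, -6], "twist": [0, 0, -19], "jaw": 1},
    {"xyz": [-1.5, -6.5, -8.2], "twist": [0, 0, -26], "jaw": 1},
    {"xyz": [-2, -8.5, -8.2], "twist": [0, 0, -33], "jaw": 1},
    {"xyz": [-2.5, -10.5, -8.2], "twist": [0, 0, -40], "jaw": 1},
    {"xyz": [-3, -12.5, -8.2], "twist": [0, 0, -47], "jaw": 1},
    {"xyz": [-3.5, -14.5, -8.2], "twist": [0, 0, -54], "jaw": 1},
    {"xyz": [-4, -16.5, -8.2], "twist": [0, 0, -61], "jaw": 1},
    {"xyz": [-4.5, -18.5, -8.2], "twist": [0, 0, -68], "jaw": 1}
  ]
}}

```text
time_s: 6.28
tool_pos: [0.399, -0.0931, 0.5152]
tool_rot: [-180.0, 0.1, 50.9]
force: [-0.1, 0.2, -3.4]
grip_width: 0.0115
grasp_force: 55.0
```

Run:
```python
from h import *
print(cur()[0]["qpos"])
delta([.41,.065,.52],Raxes(xb,[0,0,-1]))
```

```text
[-23.72090143 -16.19092847  26.27094633 104.11084029   7.17227376
  90.5956791  -37.40130616]
xyz cm [12.96 -9.12 -0.5 ] twist [ -0.1    0.11 -47.8 ]
```

Run:
```python
from h import *
delta([.46,.065,.475],Raxes(xb,[0,0,-1]))
```

```text
xyz cm [16.12 -5.24  3.99] twist [ -0.1    0.11 -47.8 ]
```

Request:
{"name": "servo_tool", "arguments": {
  "plan": [
    {"xyz": [2.3, -0.8, 0.6], "twist": [0, 0, -7], "jaw": 1},
    {"xyz": [4.6, -1.5, 1.2], "twist": [0, 0, -14], "jaw": 1},
    {"xyz": [6.9, -2.3, 1.8], "twist": [0, 0, -21], "jaw": 1},
    {"xyz": [9.2, -3, 2.4], "twist": [0, 0, -28], "jaw": 1},
    {"xyz": [11.5, -3.8, 3], "twist": [0, 0, -35], "jaw": 1},
    {"xyz": [14, -4.5, 3.5], "twist": [0, 0, -42], "jaw": 1},
    {"xyz": [16.1, -5.2, 4], "twist": [0, 0, -47.8], "jaw": 1},
    {"xyz": [16.1, -5.2, 4], "twist": [0, 0, -47.8], "jaw": 1},
    {"xyz": [16.1, -5.2, 4], "twist": [0, 0, -47.8], "jaw": 1}
  ]
}}

```text
time_s: 7.03
tool_pos: [0.4613, 0.0648, 0.4746]
tool_rot: [-179.8, 0.2, 98.5]
force: [0.2, -1.6, -3.9]
grip_width: 0.0118
grasp_force: 55.0
```

Run:
```python
from h import *
o=cur()[0];print(o["qpos"],o["tool_pos"])
delta(C+n*(.264+.04),Raxes(xb,-n))
```

```text
[-36.22670141  -6.92820187  22.82523214 102.24341631   2.8365334
  84.38384917  -5.3545471 ] [0.46128664 0.06479518 0.47463379]
xyz cm [-0.14  1.94  8.63] twist [-30.22   0.21  -0.17]
```

Request:
{"name": "servo_tool", "arguments": {
  "plan": [
    {"xyz": [0, 0.3, 1], "twist": [-5, 0, 0], "jaw": 1},
    {"xyz": [0, 0.6, 2.4], "twist": [-11, 0, 0], "jaw": 1},
    {"xyz": [0, 1, 4], "twist": [-17, 0, 0], "jaw": 1},
    {"xyz": [-0.1, 1.4, 5.8], "twist": [-23, 0, 0], "jaw": 1},
    {"xyz": [-0.1, 1.7, 7.4], "twist": [-28, 0.2, -0.2], "jaw": 1},
    {"xyz": [-0.1, 1.9, 8.6], "twist": [-30.2, 0.2, -0.2], "jaw": 1},
    {"xyz": [-0.1, 1.9, 8.6], "twist": [-30.2, 0.2, -0.2], "jaw": 1},
    {"xyz": [-0.1, 1.9, 8.6], "twist": [-30.2, 0.2, -0.2], "jaw": 1}
  ]
}}

```text
time_s: 7.7
tool_pos: [0.4794, 0.0644, 0.3895]
tool_rot: [150.1, -0.1, 98.5]
force: [0.6, -0.3, -3.3]
grip_width: 0.0116
grasp_force: 55.0
```

Run:
```python
from h import *
from cell import env
import cv2
o,p,R=cur();print(o["qpos"],p,o["tool_rot"],o["force"])
delta(C+n*(.264+.04),Raxes(xb,-n))
c=env.read_camera("wrist");np.savez("pics/w3.npz",**c)
print(proj(c,C),[proj(c,p+R.apply([0,0,.264]))])
t=env.read_camera("top");np.savez("pics/t3.npz",**t)
im=np.zeros((600,800,3),np.uint8)
im[:400,:640]=c["img"][:,:,::-1]
im[400:,:]=0
im[330:600,420:800]=cv2.resize(t["img"][105:205,160:300,::-1],(380,270),interpolation=cv2.INTER_CUBIC)
cv2.imwrite("pics/w3.png",np.clip(im*1.5,0,255).astype(np.uint8))
```

```text
[-34.45281523 -14.19741778  20.08699873 120.55123597  10.66932014
  43.29952467 -10.99659658] [0.47938659 0.0644244  0.38948185] [ 1.50059490e+02 -1.01353019e-01  9.85253865e+01] [ 0.57074228 -0.27644052 -3.285464  ]
xyz cm [0.14 0.04 0.16] twist [-0.06 -0.   -0.2 ]
[318.77812003 196.7251888 ] [array([317.88190392, 209.85359889])]
```

View pics/w3.png

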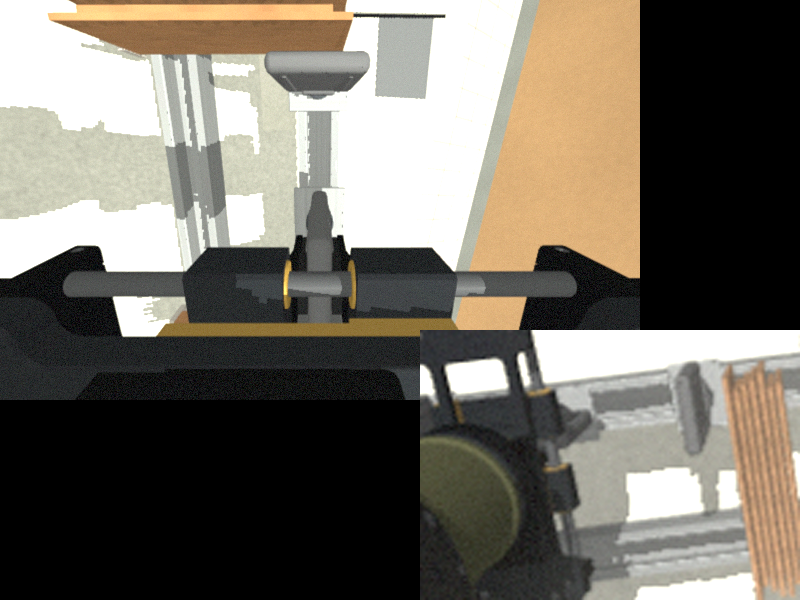

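The wrist view shows the rail and slot at columns 297–343, rows 110–187. The held plate sits over it at 295–344 and the held blade is centred near column 319, so it looks aligned. I'll check the numbers.

Run:
```python
from h import *
import cv2
np.set_printoptions(precision=4,suppress=True,linewidth=250)
c=dict(np.load("pics/w3.npz"));g=cv2.cvtColor(c["img"],cv2.COLOR_RGB2GRAY).astype(float)
for r in (120,135,150,165,180,200,206): print(r,g[r-1:r+2,288:352].mean(0).astype(int))
for y in (.03,.05,.07): 
  for s in (-.0113,.0113): print(y,s,proj(c,C+yb*y+xb*s))
o,p,R=cur(); d=p-C; print("tcp in bay frame",d@xb,d@yb,d@n)
# rows in wrist of fixed +y divider plate inner edge
print(g[85:125,300].astype(int),g[85:125,335].astype(int),proj(c,C+yb*.088+n*.002))
```

```text
120 [148 146 141 143 146 147 142 141 166 212 172 166 167 167 167 167 170 177 164 146 160 110 103 104 104 104 107 104 103 104 107 103 104 101 103 104 105 107 105 102 105 102  98 144 160 167 167 167 168 175 174 207 241 240 240 240 239 241 243 241 242 242
 242 241]
135 [143 144 140 142 142 142 139 163 227 234 171 167 167 166 168 167 165 169 169 141 136 109 103 104 104 105 108 103 100 102 106 104 103 102 106 102 103 103 104 103 103  99 113 150 168 167 167 166 166 165 175 217 236 235 234 234 235 237 233 232 229 229
 230 231]
150 [139 140 140 141 141 141 142 138 175 237 198 172 167 165 165 165 165 165 176 141 107 104 103 103 105 100 104 102  98 104 103 106 103 101 104 103 104 106 103 106 101  96 110 145 166 167 166 164 165 165 179 222 232 234 235 236 236 233 231 230 230 232
 233 230]
165 [142 140 137 138 138 140 139 141 159 209 219 170 164 165 165 164 160 158 184 178 165 160 107 100 103 104 103 101 101 104 102 104 104  99 104 104 104 104 100 104  99  93 121 159 166 163 163 172 190 166 185 232 234 233 234 234 234 234 233 234 232 232
 233 233]
180 [140 141 138 138 139 136 135 135 143 185 232
[... 660 characters left out ...]
71 171 170 166 166 170 171 172 169 174 172 174 194 231 235 237 238 235
 233 235]
0.03 -0.0113 [307.7304 168.6979]
0.03 0.0113 [329.5991 168.6292]
0.05 -0.0113 [307.4276 149.0395]
0.05 0.0113 [329.7419 148.9661]
0.07 -0.0113 [307.1122 128.5634]
0.07 0.0113 [329.8906 128.4849]
tcp in bay frame 0.0017711040480551943 -0.0008024823028254767 0.3068991632548426
[ 60  58  55  51  55  57  78 109 111 133 173 176 177 170 177 172 175 168 173 174 174 173 172 179 175 163 144 167 169 167 167 165 164 167 166 166 171 169 166 164] [ 57  58  53  52  55  57 104 165 173 173 173 174 175 175 178 176 174 171 175 175 175 175 175 179 176 161 142 168 169 164 167 167 170 166 166 168 168 166 168 168] [318.4132 109.2622]
```

Run:
```python
from h import *
for i in range(2):
    o,p,R=cur(); d=p-C; print(o["time_s"],p,d@xb,d@yb,d@n,R.apply([0,0,1])@-n,o["joint_velocities"])
    c=dict(np.load("pics/w3.npz")); print(R.inv().apply(-c["R"].T@c["t"]-p), (C-p)@R.apply([0,1,0]))
```

```text
7.8 [0.48055358 0.06522785 0.39166802] 0.0017711040480551943 -0.0008024823028254767 0.3068991632548426 0.9999935354620311 [-0.20180891  0.01483432 -0.27097835 -1.06386111 -0.12855682 -0.59938603
  0.06661318]
[ 0.07714019 -0.00086346  0.02071833] -0.0028249715106803686
7.8 [0.48055358 0.06522785 0.39166802] 0.0017711040480551943 -0.0008024823028254767 0.3068991632548426 0.9999935354620311 [-0.20180891  0.01483432 -0.27097835 -1.06386111 -0.12855682 -0.59938603
  0.06661318]
[ 0.07714019 -0.00086346  0.02071833] -0.0028249715106803686
```

Run:
```python
from h import *
delta(C-yb*.0005+n*(.264+.012),Raxes(xb,-n))
```

```text
xyz cm [ 0.03 -0.19  3.09] twist [ 0.2  -0.06 -0.17]
```

Request:
{"name": "servo_tool", "arguments": {
  "plan": [
    {"xyz": [0, -0.1, 0.8], "twist": [0, 0, 0], "jaw": 1},
    {"xyz": [0, -0.2, 1.6], "twist": [0.2, 0, -0.2], "jaw": 1},
    {"xyz": [0, -0.2, 2.4], "twist": [0.2, 0, -0.2], "jaw": 1},
    {"xyz": [0, -0.2, 3], "twist": [0.2, 0, -0.2], "jaw": 1},
    {"xyz": [0, -0.2, 3], "twist": [0.2, 0, -0.2], "jaw": 1},
    {"xyz": [0, -0.2, 3], "twist": [0.2, 0, -0.2], "jaw": 1},
    {"xyz": [0, -0.2, 3], "twist": [0.2, 0, -0.2], "jaw": 1},
    {"xyz": [0, -0.2, 3], "twist": [0.2, 0, -0.2], "jaw": 1}
  ]
}}

```text
time_s: 8.47
tool_pos: [0.4936, 0.0682, 0.3642]
tool_rot: [150.0, -0.0, 98.9]
force: [0.2, -0.5, -2.7]
grip_width: 0.0115
grasp_force: 55.0
```

Run:
```python
from h import *
from cell import env
import cv2
np.set_printoptions(precision=4,suppress=True,linewidth=250)
c=env.read_camera("wrist");np.savez("pics/w4.npz",**c)
o,p,R=cur(); d=p-C; print(d@xb,d@yb,d@n,o["qpos"],o["joint_velocities"],o["force"])
delta(C-yb*.0005+n*(.264+.012),Raxes(xb,-n))
g=cv2.cvtColor(c["img"],cv2.COLOR_RGB2GRAY).astype(float)
for r in (110,130,150,165,170,195,205): print(r,g[r-1:r+2,288:352].mean(0).astype(int))
```

```text
-0.0004345834974641416 0.00015251605993273423 0.27652869870467467 [-34.9089 -10.898   21.3239 121.0513   9.3353  39.3925  -9.6878] [ 0.0497 -0.1737  0.0976  0.1557  0.0289  0.0274  0.0532] [-0.2608  0.3154 -2.5491]
xyz cm [-0.07  0.04  0.05] twist [ 0.05 -0.12  0.11]
110 [171 170 171 170 170 172 171 172 171 172 171 173 175 173 174 173 172 175 173 174 174 171 173 175 174 176 172 172 172 173 175 173 172 172 173 174 173 175 173 172 176 175 175 175 176 175 175 175 176 174 172 174 175 175 174 174 174 174 172 176 174 174
 187 226]
130 [143 143 141 140 139 161 207 187 168 168 167 168 167 167 168 171 180 170 138 113 105 103 106 104 104 106 105 103 104 104 107 104 106 103 104 105 107 106 105 103 104 107 102  98 142 166 168 168 167 165 178 203 181 208 243 242 239 237 235 233 236 234
 236 235]
150 [143 141 138 137 140 155 189 196 169 167 166 166 167 164 165 170 184 166 152 155 109 103 105 103 105 105 104 102 101 102 105 106 103 101 105 104 103 106 104 103 103 101  96 114 149 169 167 165 166 173 197 183 181 225 233 230 232 234 229 230 230 232
 232 230]
165 [143 142 142 139 140 138 161 206 117 10
[... 308 characters left out ...]
 105 104 103 102 104 100  98 101 103 104 103 102  99 103 101 103 105 102 102 104 100  96 126 160 166 166 165 165 173 193 183 200 234 235 234 235 234 234 234 233 231
 232 234]
195 [141 143 144 143 143 134 102 101 102 104 107 105 105 106 104 106 103 101 101 105 106 106 105  99  68  60  54  58  59  60  58  57  60  60  57  58  57  60  93 149 167 169 169 171 171 172 170 169 167 170 172 172 172 170 173 167 176 213 234 235 236 236
 233 233]
205 [137 138 135 136 134 128 106  99 102 103 103 107 105 107 106 107 106  99 102 103 105 106  94  62  56  57  59  59  61  60  57  58  59  60  62  61  57  58  57  67 118 169 171 170 172 173 171 167 167 173 172 174 170 171 174 173 196 235 237 237 236 236
 234 234]
```

Request:
{"name": "servo_tool", "arguments": {
  "plan": [
    {"xyz": [0, 0, 0.4], "twist": [0, 0, 0], "jaw": 1},
    {"xyz": [0, 0, 0.8], "twist": [0, 0, 0], "jaw": 1},
    {"xyz": [0, 0, 1.2], "twist": [0, 0, 0], "jaw": 1},
    {"xyz": [0, 0, 1.5], "twist": [0, 0, 0], "jaw": 1},
    {"xyz": [0, 0, 1.7], "twist": [0, 0, 0], "jaw": 1},
    {"xyz": [0, 0, 1.7], "twist": [0, 0, 0], "jaw": 1},
    {"xyz": [0, 0, 1.7], "twist": [0, 0, 0], "jaw": 1}
  ]
}}

```text
time_s: 9.1
tool_pos: [0.5019, 0.0695, 0.3489]
tool_rot: [150.0, -0.0, 98.9]
force: [0.3, 0.3, -3.9]
grip_width: 0.0115
grasp_force: 55.0
```

```bash
cat >> h.py <<'E'
def st():
    o,p,R=cur(); d=p-C; F=np.array(o["force"]); np.set_printoptions(precision=4,suppress=True)
    print(o["time_s"],"bay xyz mm",np.round(1000*np.array([d@xb,d@yb,d@n]),1),"F xyn",np.round([F@xb,F@yb,F@n],1),"torque tool",R.inv().apply(o["wrist_torque"]).round(2),np.round(o["qpos"],1),"grip",o["grip_width"])
E
python3 -c "
from h import *
st()"
```

```text
9.1 bay xyz mm [ -0.8   0.2 259. ] F xyn [-1.7  0.3 -3.5] torque tool [ 1.08 -0.03  0.01] [-35.1  -8.8  22.1 121.2   8.3  37.2  -8.8] grip 0.01151779767492731
```

Request:
{"name": "servo_tool", "arguments": {
  "plan": [
    {"xyz": [0, 0, 0.2], "twist": [0, 0, 0], "jaw": 1},
    {"xyz": [0, 0, 0.4], "twist": [0, 0, 0], "jaw": 1},
    {"xyz": [0, 0, 0.6], "twist": [0, 0, 0], "jaw": 1},
    {"xyz": [0, 0, 0.8], "twist": [0, 0, 0], "jaw": 1},
    {"xyz": [0, 0, 0.8], "twist": [0, 0, 0], "jaw": 1},
    {"xyz": [0, 0, 0.8], "twist": [0, 0, 0], "jaw": 1}
  ]
}}

```text
time_s: 9.6
tool_pos: [0.5058, 0.0701, 0.3428]
tool_rot: [150.0, -0.1, 98.9]
force: [-6.9, -1.4, 3.4]
grip_width: 0.0115
grasp_force: 55.0
```

```bash
python3 -c "
from h import *
st()"
```

```text
9.6 bay xyz mm [ -0.4   0.2 251.7] F xyn [-4.4 -0.3  6.5] torque tool [ 1.73 -0.14 -0.05] [-35.2  -7.9  22.4 121.2   7.8  36.3  -8.4] grip 0.011508037535082834
```

Request:
{"name": "servo_tool", "arguments": {
  "plan": [
    {"xyz": [0, -0.05, 0], "twist": [0, 0, 0], "jaw": 1},
    {"xyz": [0, -0.08, 0.1], "twist": [0, 0, 0], "jaw": 1},
    {"xyz": [0, -0.08, 0.2], "twist": [0, 0, 0], "jaw": 1},
    {"xyz": [0, -0.08, 0.2], "twist": [0, 0, 0], "jaw": 1},
    {"xyz": [0, -0.08, 0.2], "twist": [0, 0, 0], "jaw": 1}
  ]
}}

```text
time_s: 10.02
tool_pos: [0.5064, 0.0701, 0.3413]
tool_rot: [149.9, -0.1, 98.9]
force: [-6.9, -1.1, 5.4]
grip_width: 0.012
grasp_force: 55.0
```

```bash
python3 -c "
from h import *
st()"
```

```text
10.0167 bay xyz mm [ -0.7   0.1 250.2] F xyn [-3.4 -0.1  8.2] torque tool [ 1.69 -0.24 -0.09] [-35.2  -7.7  22.5 121.3   7.7  36.   -8.3] grip 0.011955544812929729
```

Request:
{"name": "servo_tool", "arguments": {
  "plan": [
    {"xyz": [0, -0.05, 0.1], "twist": [0, 0, 0], "jaw": 1},
    {"xyz": [0, -0.05, 0.18], "twist": [0, 0, 0], "jaw": 1},
    {"xyz": [0, -0.05, 0.18], "twist": [0, 0, 0], "jaw": 1},
    {"xyz": [0, -0.05, 0.18], "twist": [0, 0, 0], "jaw": 1},
    {"xyz": [0, -0.05, 0.18], "twist": [0, 0, 0], "jaw": 1}
  ]
}}

```text
time_s: 10.43
tool_pos: [0.5069, 0.0702, 0.3399]
tool_rot: [149.9, -0.1, 98.9]
force: [-7.8, -1.5, 8.3]
grip_width: 0.0117
grasp_force: 55.0
```

Run:
```python
from h import *
from cell import env
import cv2
st()
c=env.read_camera("wrist");s=env.read_camera("side")
im=np.zeros((600,800,3),np.uint8)
im[:300,:800]=cv2.resize(c["img"][90:240,120:520,::-1],(800,300))
im[300:,:]=cv2.resize(s["img"][60:210,190:390,::-1],(800,600))[150:450] if 0 else 0
im[300:,:400]=cv2.resize(s["img"][60:210,200:400,::-1],(400,300),interpolation=cv2.INTER_CUBIC)
cv2.imwrite("pics/w5.png",np.clip(im*1.5,0,255).astype(np.uint8))
```

```text
10.4333 bay xyz mm [ -0.9   0.1 248.6] F xyn [-2.7 -0.4 11.2] torque tool [ 1.68 -0.22  0.02] [-35.2  -7.5  22.5 121.4   7.6  35.7  -8.3] grip 0.011696438333285618
```

View pics/w5.png

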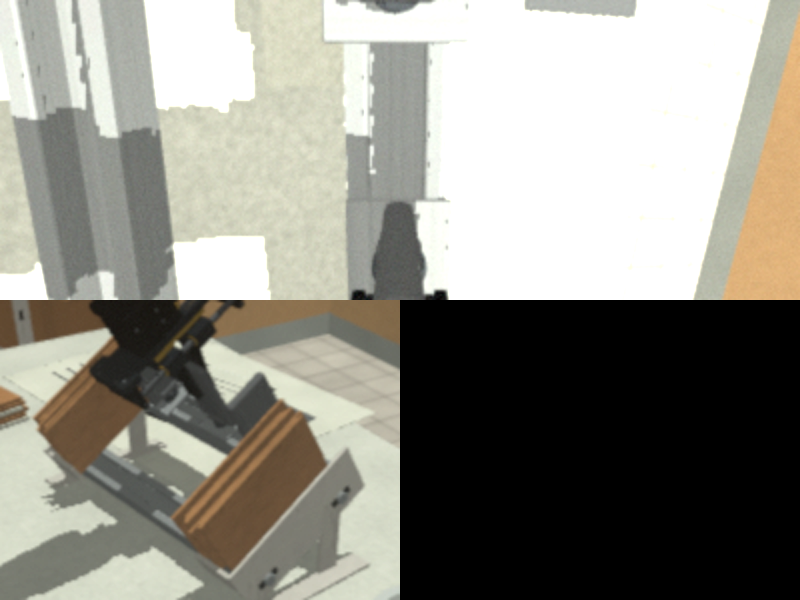

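The wrist crop shows the plate flush on the rail at columns 347–449, matching the rail edges at 345–446. The force fits the spring at about 8 mm travel. Now I'll turn it.

Request:
{"name": "servo_tool", "arguments": {
  "plan": [
    {"xyz": [0, 0, 0], "twist": [0, 0, -4], "jaw": 1},
    {"xyz": [0, 0, 0], "twist": [0, 0, -9], "jaw": 1},
    {"xyz": [0, 0, 0], "twist": [0, 0, -14], "jaw": 1},
    {"xyz": [0, 0, 0], "twist": [0, 0, -19], "jaw": 1},
    {"xyz": [0, 0, 0], "twist": [0, 0, -24], "jaw": 1},
    {"xyz": [0, 0, 0], "twist": [0, 0, -29], "jaw": 1},
    {"xyz": [0, 0, 0], "twist": [0, 0, -34], "jaw": 1},
    {"xyz": [0, 0, 0], "twist": [0, 0, -39], "jaw": 1},
    {"xyz": [0, 0, 0], "twist": [0, 0, -44], "jaw": 1},
    {"xyz": [0, 0, 0], "twist": [0, 0, -45], "jaw": 1}
  ]
}}

```text
time_s: 11.37
tool_pos: [0.5071, 0.0702, 0.3401]
tool_rot: [157.7, 20.8, 139.9]
force: [-8.0, -1.3, 7.3]
grip_width: 0.0118
grasp_force: 55.0
```

```bash
python3 -c "
from h import *
st(); o,p,R=cur(); print(R.apply([1,0,0])@xb,R.apply([1,0,0])@yb); delta(p,Raxes(-yb,-n)); delta(p,Raxes(yb,-n))"
```

```text
11.3667 bay xyz mm [ -0.6   0.1 248.7] F xyn [-3.4 -0.  10.4] torque tool [1.23 0.88 0.17] [-40.4  -8.1  27.3 121.5   9.1  35.8  35.8] grip 0.011840255831675998
-0.7104648837824156 0.7037326498648215
xyz cm [0. 0. 0.] twist [  0.11  -0.27 135.27]
xyz cm [0. 0. 0.] twist [  0.21   0.09 -44.73]
```

Request:
{"name": "servo_tool", "arguments": {
  "plan": [
    {"xyz": [0, 0, 0], "twist": [0, 0, -5], "jaw": 1},
    {"xyz": [0, 0, 0], "twist": [0, 0, -10], "jaw": 1},
    {"xyz": [0, 0, 0], "twist": [0, 0, -15], "jaw": 1},
    {"xyz": [0, 0, 0], "twist": [0, 0, -20], "jaw": 1},
    {"xyz": [0, 0, 0], "twist": [0, 0, -25], "jaw": 1},
    {"xyz": [0, 0, 0], "twist": [0, 0, -30], "jaw": 1},
    {"xyz": [0, 0, 0], "twist": [0, 0, -35], "jaw": 1},
    {"xyz": [0, 0, 0], "twist": [0, 0, -40], "jaw": 1},
    {"xyz": [0, 0, 0], "twist": [0, 0, -44.7], "jaw": 1},
    {"xyz": [0, 0, 0], "twist": [0, 0, -44.7], "jaw": 1}
  ]
}}

```text
time_s: 12.2
tool_pos: [0.5065, 0.0689, 0.3389]
tool_rot: [179.9, 29.9, -171.4]
force: [-9.4, -4.2, 7.6]
grip_width: 0.0118
grasp_force: 55.0
```

Request:
{"name": "servo_tool", "arguments": {
  "plan": [
    {"xyz": [0, 0, 0], "twist": [0, 0, 0], "jaw": 1},
    {"xyz": [0, 0, 0], "twist": [0, 0, 0], "jaw": 1},
    {"xyz": [0, 0, 0], "twist": [0, 0, 0], "jaw": 1}
  ]
}}

```text
time_s: 12.45
tool_pos: [0.5065, 0.069, 0.3389]
tool_rot: [179.8, 29.9, -171.6]
force: [-9.6, -4.3, 6.9]
grip_width: 0.0117
grasp_force: 55.0
```

Run:
```python
from h import *
from cell import env
import cv2
st(); o,p,R=cur(); delta(p,Raxes(yb,-n))
c=env.read_camera("wrist");s=env.read_camera("side");t=env.read_camera("top")
im=np.zeros((600,800,3),np.uint8)
im[:300,:480]=cv2.resize(c["img"][:,:,::-1],(480,300))
im[300:,:400]=cv2.resize(s["img"][60:210,200:400,::-1],(400,300),interpolation=cv2.INTER_CUBIC)
im[300:,400:]=cv2.resize(t["img"][90:240,120:320,::-1],(400,300),interpolation=cv2.INTER_CUBIC)
cv2.imwrite("pics/w6.png",np.clip(im*1.5,0,255).astype(np.uint8))
```

```text
12.45 bay xyz mm [ -1.9  -1.  248.1] F xyn [-5.3 -2.8 11.1] torque tool [ 0.79  2.11 -0.1 ] [-45.9  -8.8  32.5 121.7  11.1  36.2  78.8] grip 0.011681838746849303
xyz cm [0. 0. 0.] twist [ 0.04 -0.06 -0.23]
```

View pics/w6.png

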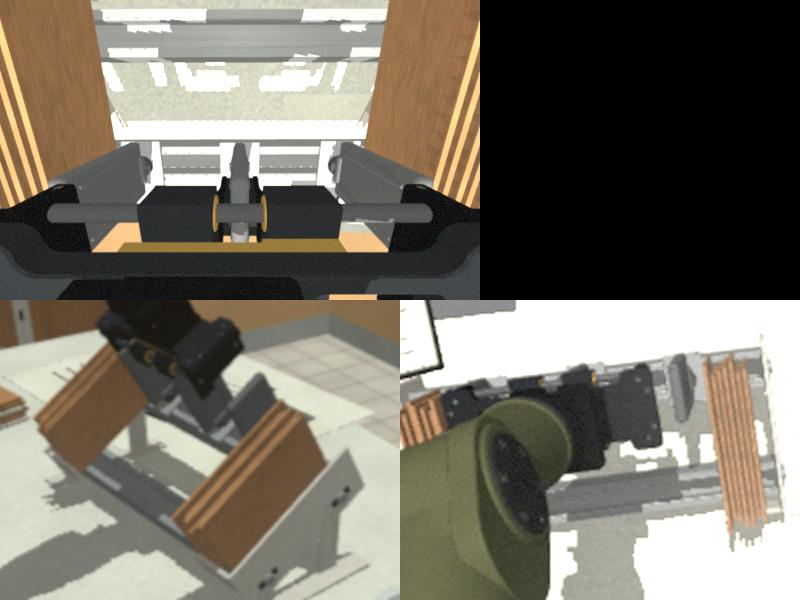

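The wrist view shows the held blade edge-on at column 240, midway between the fixed dividers at 110 and 375, with the rail square across. I'll ease off the pressure until the head catches, then release.

Request:
{"name": "servo_tool", "arguments": {
  "plan": [
    {"xyz": [0.05, -0.04, -0.1], "twist": [0, 0, -0.2], "jaw": 1},
    {"xyz": [0.05, -0.04, -0.2], "twist": [0, 0, -0.2], "jaw": 1},
    {"xyz": [0.05, -0.04, -0.3], "twist": [0, 0, -0.2], "jaw": 1},
    {"xyz": [0.05, -0.04, -0.35], "twist": [0, 0, -0.2], "jaw": 1},
    {"xyz": [0.05, -0.04, -0.35], "twist": [0, 0, -0.2], "jaw": 1},
    {"xyz": [0.05, -0.04, -0.35], "twist": [0, 0, -0.2], "jaw": 1}
  ]
}}

```text
time_s: 13.1
tool_pos: [0.5046, 0.0685, 0.3416]
tool_rot: [179.9, 30.0, -171.3]
force: [-6.0, -3.6, 4.2]
grip_width: 0.0118
grasp_force: 55.0
```

```bash
python3 -c "
from h import *
st()
o,p,R=cur(); delta(p,Raxes(yb,-n))"
```

```text
13.1 bay xyz mm [ -2.2  -1.2 251.4] F xyn [-3.5 -2.7  6.8] torque tool [ 0.6   1.74 -0.01] [-45.8  -9.3  32.3 121.8  11.5  36.5  78.7] grip 0.011772506255555364
xyz cm [0. 0. 0.] twist [ 0.06 -0.   -0.04]
```

Request:
{"name": "servo_tool", "arguments": {
  "plan": [
    {"xyz": [0.02, -0.03, -0.05], "twist": [0, 0, 0], "jaw": 1},
    {"xyz": [0.02, -0.03, -0.1], "twist": [0, 0, 0], "jaw": 1},
    {"xyz": [0.02, -0.03, -0.1], "twist": [0, 0, 0], "jaw": 1},
    {"xyz": [0.02, -0.03, -0.1], "twist": [0, 0, 0], "jaw": 1}
  ]
}}

```text
time_s: 13.43
tool_pos: [0.5042, 0.0685, 0.3418]
tool_rot: [179.9, 30.0, -171.3]
force: [2.9, -1.9, -4.2]
grip_width: 0.0115
grasp_force: 55.0
```

```bash
python3 -c "
from h import *
st()"
```

```text
13.4333 bay xyz mm [ -2.5  -1.1 251.8] F xyn [ 0.1 -2.3 -4.9] torque tool [0.85 0.69 0.04] [-45.8  -9.4  32.3 121.8  11.6  36.5  78.7] grip 0.011506604792700567
```

The head has caught: force swung by about 12 N within 0.4 mm. Opening the gripper.

Request:
{"name": "servo_tool", "arguments": {
  "plan": [
    {"xyz": [0, 0, 0], "twist": [0, 0, 0], "jaw": 1},
    {"xyz": [0, 0, 0], "twist": [0, 0, 0], "jaw": 1},
    {"xyz": [0, 0, 0], "twist": [0, 0, 0], "jaw": 0.85},
    {"xyz": [0, 0, 0], "twist": [0, 0, 0], "jaw": 0.75},
    {"xyz": [0, 0, 0], "twist": [0, 0, 0], "jaw": 0.6},
    {"xyz": [0, 0, 0], "twist": [0, 0, 0], "jaw": 0.5},
    {"xyz": [0, 0, 0], "twist": [0, 0, 0], "jaw": 0.5},
    {"xyz": [0, 0, 0], "twist": [0, 0, 0], "jaw": 0.5}
  ],
  "newtons": 10
}}

```text
time_s: 14.1
tool_pos: [0.5039, 0.0696, 0.3421]
tool_rot: [179.9, 30.0, -171.3]
force: [-0.4, 0.4, -1.1]
grip_width: 0.038
grasp_force: 0.0
```

```bash
python3 -c "
from h import *
st()"
```

```text
14.1 bay xyz mm [ -2.4  -0.  252.1] F xyn [-0.8  0.5 -0.8] torque tool [-0.03  0.62  0.02] [-45.9  -9.4  32.2 121.8  11.5  36.6  78.7] grip 0.0379670308957918
```

Request:
{"name": "servo_tool", "arguments": {
  "plan": [
    {"xyz": [0, 0, -0.5], "twist": [0, 0, 0], "jaw": 0.5},
    {"xyz": [0, 0, -1.3], "twist": [0, 0, 0], "jaw": 0.5},
    {"xyz": [0, 0, -2.2], "twist": [0, 0, 0], "jaw": 0.5},
    {"xyz": [0, 0, -3.2], "twist": [0, 0, 0], "jaw": 0.5},
    {"xyz": [0, 0, -4.2], "twist": [0, 0, 0], "jaw": 0.5},
    {"xyz": [0, 0, -5.2], "twist": [0, 0, 0], "jaw": 0.5},
    {"xyz": [0, 0, -6], "twist": [0, 0, 0], "jaw": 0.5},
    {"xyz": [0, 0, -6], "twist": [0, 0, 0], "jaw": 0.5},
    {"xyz": [0, 0, -6], "twist": [0, 0, 0], "jaw": 0.5}
  ]
}}

```text
time_s: 14.85
tool_pos: [0.4741, 0.0641, 0.3947]
tool_rot: [179.9, 30.1, -171.3]
force: [0.5, 0.3, -0.6]
grip_width: 0.0435
grasp_force: 0.0
```

Run:
```python
from h import *
st(); o,p,R=cur()
delta(p+np.array([.0,0,.07]),Raxes(yb,[0,0,-1]))
```

```text
14.85 bay xyz mm [ -2.4  -0.9 312.8] F xyn [ 0.2  0.2 -0.8] torque tool [-0.02  0.62  0.04] [-41.4 -16.4  25.6 120.9  14.3  44.5  76.2] grip 0.043470249635235964
xyz cm [-3.51  0.01 -6.06] twist [ 0.13 30.1   0.02]
```

Request:
{"name": "servo_tool", "arguments": {
  "plan": [
    {"xyz": [-0.6, 0, -0.8], "twist": [0, 3, 0], "jaw": 0.5},
    {"xyz": [-1.1, 0, -1.7], "twist": [0, 8, 0], "jaw": 0.5},
    {"xyz": [-1.6, 0, -2.7], "twist": [0, 13, 0], "jaw": 0.5},
    {"xyz": [-2.2, 0, -3.7], "twist": [0, 18, 0], "jaw": 0.5},
    {"xyz": [-2.8, 0, -4.8], "twist": [0, 24, 0], "jaw": 0.5},
    {"xyz": [-3.5, 0, -6], "twist": [0, 30, 0], "jaw": 0.5},
    {"xyz": [-3.5, 0, -6], "twist": [0, 30, 0], "jaw": 0.5},
    {"xyz": [-3.5, 0, -6], "twist": [0, 30, 0], "jaw": 0.5}
  ]
}}

```text
time_s: 15.52
tool_pos: [0.4754, 0.0646, 0.4627]
tool_rot: [180.0, 0.1, -171.3]
force: [0.4, 0.1, -0.8]
grip_width: 0.0431
grasp_force: 0.0
```

Run:
```python
from h import *
st(); o,p,R=cur()
from cell import env
import cv2
c=env.read_camera("wrist");s=env.read_camera("side");t=env.read_camera("top")
print(o["tool_pos"],o["tool_rot"])
im=np.zeros((600,800,3),np.uint8)
im[:300,:480]=cv2.resize(c["img"][:,:,::-1],(480,300))
im[300:,:400]=cv2.resize(s["img"][60:210,200:400,::-1],(400,300),interpolation=cv2.INTER_CUBIC)
im[300:,400:]=cv2.resize(t["img"][90:240,120:320,::-1],(400,300),interpolation=cv2.INTER_CUBIC)
im[:300,480:]=cv2.resize(s["img"][190:350,200:,::-1],(320,300)) if 0 else cv2.resize(s["img"][190:350,220:480,::-1],(320,300))
cv2.imwrite("pics/w7.png",np.clip(im*1.5,0,255).astype(np.uint8))
np.savez("pics/w7.npz",**c)
```

```text
15.5167 bay xyz mm [ 32.8  -0.7 371.1] F xyn [-0.  -0.  -0.9] torque tool [-0.06  0.04  0.03] [-43.7  -5.6  30.8 102.2   2.9  82.6  85.3] grip 0.043105263852204236
[0.4754 0.0646 0.4627] [ 179.9827    0.1207 -171.2669]
```

View pics/w7.png

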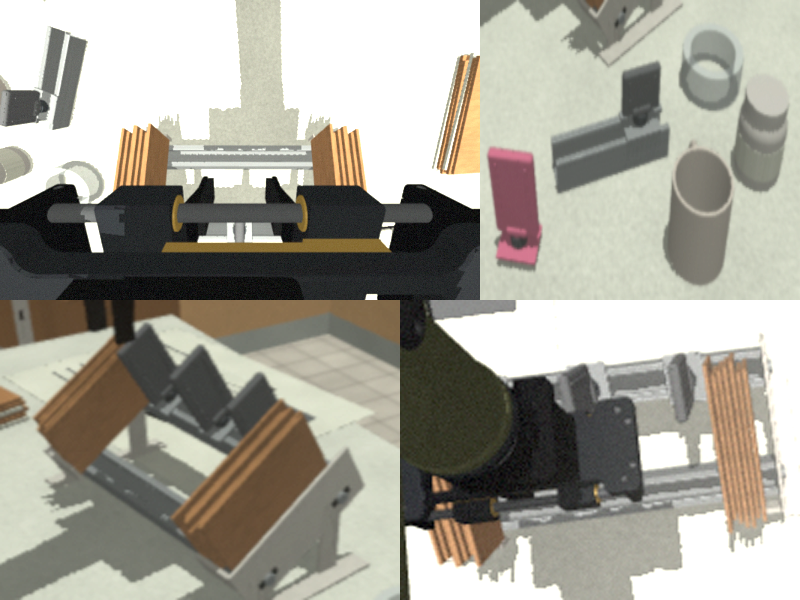

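The final view shows three parallel blades on the upper rail in the side crop, at (145,360), (200,390) and (250,405). The new one is square and seated, and the short divider, pink look-alike and bystanders haven't moved.

```bash
python3 -c "
from cell import env
print(env.sign_off())"
```

```text
the job is handed in; nothing more can be done
None
```

I handed the job in at about 15.7 s of the 48 s: the tall divider is seated and caught in the upper rail midway between the two fixed ones, square across the rail and released, and in the last camera views nothing else on the table had moved.

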